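Clamp the lid of the tea canister

ROBOT

A 6-joint arm with a two-finger parallel gripper is mounted at the origin on the work surface. World frame = base frame: x ahead of the robot, y to its left, z up, the work surface at z = 0. Lengths are in m, angles in degrees, forces in N, time in s.
With the tool pointing down it reaches from about 0.325 to 0.85 m from the base axis. Payload 15.5 kg.
Tool frame: the origin (TCP) lies midway between the tips of the shut fingers; the grasp point (between the pads) lies 19 mm behind it; y points along the fingers, x is the direction in which the jaws open and shut, and the axes are right-handed (so a half turn about y gives the same grasp; the last joint's range is limited). The gripper opens to 91 mm and grips with 3 to 60 N. Pads are 32 mm wide; open, the fingers measure 118 mm over their backs; the gripper's body (76 mm by 178 mm) begins 60 mm behind the grasp point.
Start: joints at [-5.472, 28.281, 77.091, -0, 74.628, -5.472], TCP at [0.625, 0, 0.214] pointing down, gripper open.
Joint ranges: [-166.48, 166.48], [-47.26, 123.95], [12.59, 153.08], [-70.14, 250.14], [6.76, 159.57], [-176.63, 176.63]. Speed limits (degrees/s): [108.29, 108.29, 147.25, 172.46, 172.46, 172.46].

INTERFACE

Orientations are given as a 3x3 rotation matrix whose columns are the frame's x, y, z axes.
In Python, from bench import ctrl gives the robot as it stands. The module is installed in compiled form; this text tells all that it offers. Calls block until the motion is done:
- ctrl.goto(position, orientation): joint-space move of the TCP to a pose.
- ctrl.move_l(position, vel=0.15, ori=None, contact_N=None): straight line of the TCP; ori=None keeps the orientation; vel is the mean speed in m/s. With contact_N (N) it stops when the force on the tool has changed by that much, and returns True; else False.
- ctrl.movej(angles): joint-space move.
- ctrl.command_gripper(opening): opening from 0.0 (shut) to 1.0 (fully open); the grip force is fixed at half the most; returns when the fingers have stopped.
- ctrl.sleep(seconds).
- ctrl.ik(position, orientation): joint angles nearest the present ones, or None.
- ctrl.read_camera(name): name is "scene" or "side" or "wrist"; returns the picture (420x560x3 uint8, blue, green, red); there is no depth.
- ctrl.camera_params(name): a dict with "fx", "fy", "cx", "cy" (pixels), "pose" (4x4, takes a point from camera to world coordinates); the wrist camera has in their place "T_tool_cam" (4x4, takes a point from camera to tool coordinates, whose origin is the TCP and whose axes are the tool frame's). Camera axes: x right, y up, looking along -z (the intrinsics and any distortion apply to the point x, -y, -z); pixel columns grow to the right and rows downward; lengths in m; the calibration is good to about 2 mm. A picture is of the moment at which its call begins: read the wrist's pose just before it. camera_params takes no time and is no camera call.
A pose or a line that the arm cannot do raises ctrl.MotionError and nothing moves.
- ctrl.sign_off(): hands the job in, once; it reports no verdict.
Readings, each from a call of its own:
- ctrl.current_t(): time.
- ctrl.current_q(): joint angles.
- ctrl.current_dq(): joint speeds.
- ctrl.current_effort(): joint torques, N m.
- ctrl.current_tool_pos(): TCP position.
- ctrl.current_eef_rot(): TCP orientation.
- ctrl.current_contact_force(): force on the tool from outside, world axes, zero at the start.
- ctrl.current_wrist_torque(): the same for the moment, N m.
- ctrl.current_grip_width(): opening from 0.0 (shut) to 1.0 (fully open).
Only numpy, scipy, OpenCV 4.12 (cv2) and the standard library are available. Lean on these libraries where they do the work, as an engineer would, in place of code of your own. Each camera call takes 0.05 s, during which the arm holds its last target. There are 200 camera calls.

TASK

Close up the big lime-green tea canister: push the red tab so that the steel retaining bar swings across the lid, fully home against the stud, and only then turn the loose brass wing nut clockwise with repeated strokes of a fingertip on its wings until it is screwed fully home on the bar. Use only pushes of the fingertips or the outside of the fingers, without pinching or lifting anything, and leave the other things on the counter where they stand.

Things in the scene. Friction and masses are not known exactly. Their poses are not given: they have to be found in the camera images.
- canister: big lime-green clamp-lid tea canister, 165 mm across, lid top 160 mm above the counter, fixed to the counter on a dark wooden foot 176 mm across; origin at the centre of its underside, z up, x pointing from the stud to the bar's hinge pin. A 10 mm steel stud stands in the middle of the lid, its top 202 mm above the counter
- stud_foot (a point): where the stud's axis, which is also the wing nut's axis, meets the lid top, 160 mm above the counter
- hinge_pin (a point): on the vertical axis of the bar's hinge pin, at the lid top; 70 mm from the stud along the canister's +x. The pin is 12 mm thick, its top 175 mm above the counter
- bar (a joint): angle (rad) of the retaining bar about its hinge pin. 0 = fully home, straight across the lid along the canister's x axis with its notch round the stud, at a hard stop; grows up to 1.35 as it swings out, clockwise from above, to the canister's +y side. Close it by pushing the tab counter-clockwise seen from above. Friction (about 1 N at the tab) holds it where it is left
- bar_tab (a point): centre of the red upright tab near the bar's free end; turns with the bar. 26 mm along the bar (point x), 5 thick (point y), 30 high (170 to 200 mm above the counter). It is 138 mm from the pin along the bar, 12.5 mm outside the bar's middle line; point +y is the outward normal of the face to push on. The flat steel bar is 30 wide, 165 to 170 mm above the counter, and ends 151 mm from the pin
- wing (a joint): turn (rad) of the brass wing nut on the stud: 0 = fully loose, grows as it turns clockwise seen from above, 9.42 (one and a half turns) = fully home, screwed down on the bar, hard stop. It sinks 4 mm a turn. Starts 0.3 to 3.0. Turns freely (about 1 N at a wing), stays where it is left, cannot come off
- wing_mid (a point): on the nut's axis at half the wings' height; turns and sinks with the nut, z up, x along the two wings (they reach to +x and -x alike). Each wing is an upright plate 7 mm thick, 9 to 42 mm from the axis (full height only to 39), from 11 mm below to 11 mm above this point; hub 22 mm across. The point is 189.5 mm above the counter when home, 195.5 when fully loose
- black_tin: square black tea tin, 73 x 73 mm, 130 tall; loose bystander; origin at the centre of its underside
- red_tin: square red tea tin, 69 x 69 mm, 105 tall; loose bystander; origin at the centre of its underside
- small_tin: small square black tin with a red lid, 58 x 58 mm, 75 tall; loose bystander; origin at the centre of its underside
- lime_caddy: small round lime-green tea caddy, 64 mm across, 113 tall; loose bystander; origin at the centre of its underside
- tasting_cup: white tasting cup, 72 mm across, 55 tall; loose bystander; origin at the centre of its underside
- scoop: wooden-handled scoop, 150 mm long, lying flat; loose bystander; origin at its underside
- sample_jar: amber sample jar with a metal cap, 56 mm across, 85 tall; loose bystander; origin at the centre of its underside
There are look-alikes about, which are no part of the job. What is meant by the canister is not white, and is the larger of those in its own colour.

How it is judged (in metres and radians):
On the way, in this order (a step that is already met when the one before it is completed fails the run):
1. the bar is swung home (within 0.06 rad) while the wing nut is still loose (value of joint bar below 0.06 rad and value of joint wing below 8.92478 rad), for 0.2 s.
2. the wing nut is screwed home (within 0.25 rad) with the bar in place (value of joint wing above 9.17478 rad and value of joint bar below 0.1 rad), for 0.2 s.
At the end, for the whole second after the job is handed in: the bar is home (within 0.1 rad of its stop), the wing nut is home (within 0.25 rad of its stop), both at rest, and the seven loose things stand within 20 mm of where they were (all of step 2 and velocity of joint wing between -0.05 and 0.05 rad/s and velocity of joint bar between -0.05 and 0.05 rad/s and distance of each of black_tin, red_tin, small_tin, lime_caddy, tasting_cup, scoop, sample_jar from where it was at the start of the episode below 0.02 m); the robot touches nothing.
It fails at once if a wing of the nut is pinched between fingers (over 7 N on both of its faces at once) ((contact force between the fingers and wing_c1 above 7 N and contact force between the fingers and wing_c2 above 7 N) or (contact force between the fingers and wing_c3 above 7 N and contact force between the fingers and wing_c4 above 7 N)).
It fails at once if the bar's tab is pinched between fingers (over 7 N on both of its faces at once) (contact force between the fingers and bar_c4 above 7 N and contact force between the fingers and bar_c5 above 7 N).
It fails at once if a loose thing is pushed about or carried (over 20 mm) (distance of any of black_tin, red_tin, small_tin, lime_caddy, tasting_cup, scoop, sample_jar from where it was at the start of the episode above 0.02 m).
It also fails if it takes over 72 s, if anything falls off the work surface, if the arm or the gripper's body presses on something with over 40 N, if the wrist force passes 120 N, or if a joint passes its speed limit or range.

## Working session

There is one attempt and no reset: what is moved stays moved. The work goes in short steps, each a Python script; the robot and the scene stay as the last script left them, time stands still between calls to the robot, and variables do not carry over. Pictures are saved under pics/ and viewed, about 8 in all and at most 12, crops included, and the job is handed in when it is done.

```bash
mkdir -p pics; ls
python3 - <<'E'
from bench import ctrl
import cv2,numpy as np
for n in ["scene","side","wrist"]:
    im=ctrl.read_camera(n); cv2.imwrite(f"pics/{n}0.png",im)
    print(n,ctrl.camera_params(n))
print(ctrl.current_tool_pos(),ctrl.current_eef_rot(),ctrl.current_t())
a=cv2.imread("pics/scene0.png");b=cv2.imread("pics/side0.png")
cv2.imwrite("pics/both0.png",np.vstack([a,b])[:, :] if 0 else cv2.resize(np.hstack([a,b]),(800,300)))
E
```

```text
pics
scene {'fx': 504.3594865609623, 'fy': 504.3594865609623, 'cx': 276.2862068728842, 'cy': 213.8928819100822, 'pose': array([[ 0.30948198, -0.6444587 ,  0.69920948,  1.4059342 ],
       [ 0.95081908,  0.21962877, -0.21841767, -0.29901009],
       [-0.01280535,  0.73241805,  0.68073477,  0.97782827],
       [ 0.        ,  0.        ,  0.        ,  1.        ]])}
side {'fx': 543.9508110567718, 'fy': 543.9508110567718, 'cx': 284.6554874555897, 'cy': 207.24152212627567, 'pose': array([[-0.57557216, -0.58148361,  0.57497261,  1.44976712],
       [ 0.81773197, -0.40446991,  0.40953452,  0.64081486],
       [-0.00557849,  0.70589015,  0.70829936,  1.30110695],
       [ 0.        ,  0.        ,  0.        ,  1.        ]])}
wrist {'fx': 316.2674282907686, 'fy': 316.2674282907686, 'cx': 277.80259586517695, 'cy': 212.67684927512673, 'T_tool_cam': array([[ 9.99999228e-01, -6.03940181e-04, -1.08568442e-03,
        -2.02813655e-05],
       [-8.81196233e-04,  2.71212831e-01, -9.62518999e-01,
        -1.71217766e-01],
       [ 8.75755443e-04,  9.62519213e-01,  2.71212089e-01,
         7.67019223e-02],
       [ 0.00000000e+00,  0.00000000e+00,  0.00000000e+00,
         1.00000000e+00]])}
[6.24712726e-01 5.01668133e-05 2.13498677e-01] [[ 9.99999587e-01 -9.07941954e-04 -4.68115611e-05]
 [ 4.68984377e-05  9.56640879e-05  9.99999994e-01]
 [-9.07937471e-04 -9.99999583e-01  9.57066294e-05]] 0.15
```

View pics/scene0.png

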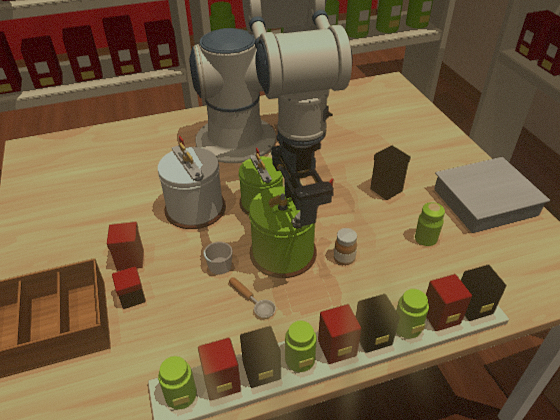

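View pics/side0.png

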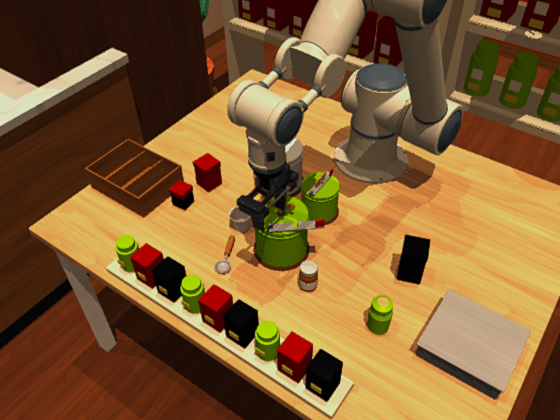

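Candidates in the scene picture: a white canister (192,185), a small lime one (262,185) and a big lime one (283,225). The last fits: it is lime and the larger of the two. The gripper hides it, so I'll raise the arm for a clear look and an enlarged crop.

```bash
cat > h.py <<'E'
from bench import ctrl
import cv2,numpy as np
def ray(cam,uv,rot=None,pos=None):
    p=ctrl.camera_params(cam)
    if "pose" in p: T=p["pose"]
    else:
        W=np.eye(4);W[:3,:3]=rot;W[:3,3]=pos;T=W@p["T_tool_cam"]
    d=np.array([(uv[0]-p["cx"])/p["fx"],-(uv[1]-p["cy"])/p["fy"],-1.])
    return T[:3,3],T[:3,:3]@d
def plane(cam,uv,z,**k):
    o,d=ray(cam,uv,**k); return o+d*(z-o[2])/d[2]
def proj(cam,P,rot=None,pos=None):
    p=ctrl.camera_params(cam)
    if "pose" in p: T=p["pose"]
    else:
        W=np.eye(4);W[:3,:3]=rot;W[:3,3]=pos;T=W@p["T_tool_cam"]
    c=np.linalg.inv(T)@np.append(P,1)
    return np.array([p["cx"]+p["fx"]*c[0]/-c[2],p["cy"]-p["fy"]*c[1]/-c[2]])
def tri(c1,a,c2,b):
    o1,d1=ray(c1,a);o2,d2=ray(c2,b)
    A=np.stack([d1,-d2],1);s=np.linalg.lstsq(A,o2-o1,rcond=None)[0]
    p,q=o1+s[0]*d1,o2+s[1]*d2
    return (p+q)/2,np.linalg.norm(p-q)
E
python3 - <<'E'
from h import *
R=ctrl.current_eef_rot();p=ctrl.current_tool_pos()
ctrl.move_l([p[0],p[1],0.42],vel=0.2)
ctrl.move_l([0.45,0.0,0.42],vel=0.2)
a=ctrl.read_camera("scene");b=ctrl.read_camera("side");cv2.imwrite("pics/scene1.png",a);cv2.imwrite("pics/side1.png",b)
w=ctrl.read_camera("wrist");cv2.imwrite("pics/wrist1.png",w)
f=lambda im,x,y:cv2.resize(im[y:y+150,x:x+100],(400,600),interpolation=cv2.INTER_CUBIC)
cv2.imwrite("pics/crop1.png",np.hstack([f(a,235,140),f(b,245,150)]))
print(ctrl.current_t(),ctrl.current_tool_pos())
E
```

```text
2.5083 [ 4.50747442e-01 -5.13395461e-05  4.19627587e-01]
```

View pics/crop1.png

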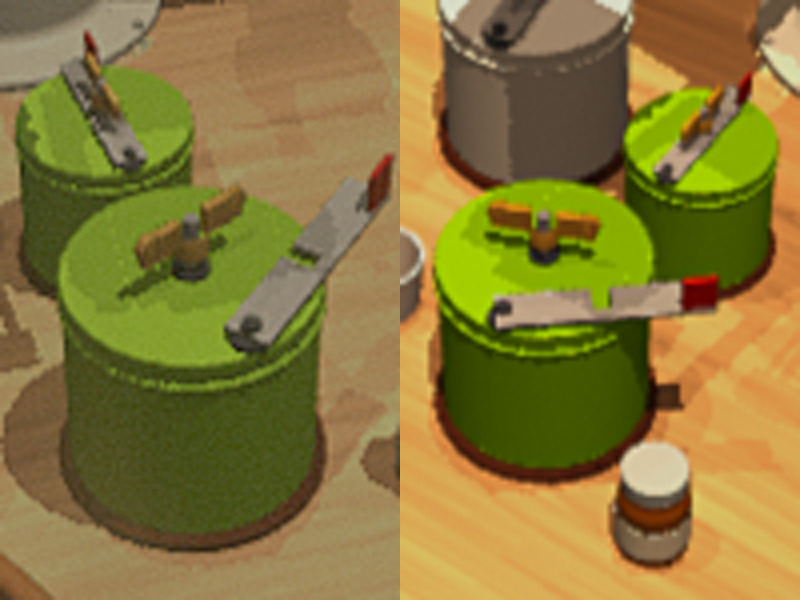

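Run:
```python
from h import *
S=lambda x,y:(235+x/4,140+y/4); D=lambda x,y:(245+(x-400)/4,150+y/4)
pts=dict(stud=((191,217),(544,213),.202),pin=((250,325),(499,308),.175),tab=((380,182),(701,293),.185),wL=((141,250),(490,217),.193),wR=((240,203),(598,229),.193))
for k,(a,b,z) in pts.items():
    t,g=tri("scene",S(*a),"side",D(*b));print(k,t.round(4),round(g,4),plane("scene",S(*a),z).round(4),plane("side",D(*b),z).round(4))
# lid mask: lime, ellipse of the body top -> centroid estimate
```

```text
stud [ 0.5482 -0.014   0.2003] 0.0011 [ 0.5493 -0.0146  0.202 ] [ 0.5503 -0.0126  0.202 ]
pin [ 0.6201 -0.002   0.1722] 0.0031 [ 0.6207 -0.0029  0.175 ] [6.24e-01 5.00e-04 1.75e-01]
tab [0.5357 0.1128 0.1828] 0.0017 [0.5368 0.1118 0.185 ] [0.5386 0.1143 0.185 ]
wL [ 0.5652 -0.049   0.1947] 0.0076 [ 0.558  -0.0484  0.193 ] [ 0.5686 -0.0477  0.193 ]
wR [0.5323 0.022  0.1899] 0.0012 [0.5366 0.0207 0.193 ] [0.5341 0.0234 0.193 ]
```

View pics/wrist1.png

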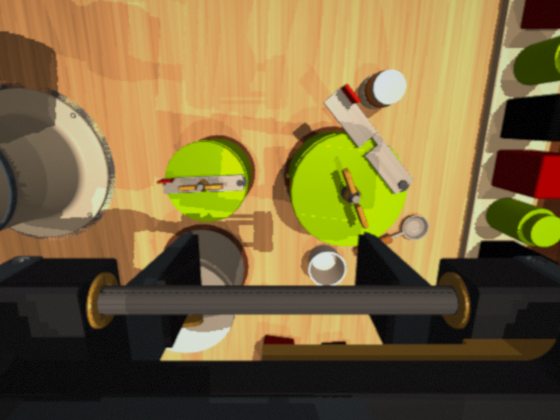

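```bash
cat >> h.py <<'E'
def Rz(yaw):
    c,s=np.cos(yaw),np.sin(yaw)
    return np.array([[c,-s,0],[s,c,0],[0,0,1]])@np.array([[1,0,0],[0,0,1],[0,-1,0.]])
E
python3 - <<'E'
from h import *
k=dict(rot=ctrl.current_eef_rot(),pos=ctrl.current_tool_pos())
im=cv2.imread("pics/wrist1.png")
for n,uv,z in [("stud",(350,193),.202),("pin",(403,184),.175),("tab",(350,93),.2),("w1",(345,170),.205),("w2",(365,226),.205)]:
    print(n,plane("wrist",uv,z,**k).round(4))
hsv=cv2.cvtColor(im,cv2.COLOR_BGR2HSV)
m=cv2.inRange(hsv,(30,150,120),(50,255,255));n,l,s,c=cv2.connectedComponentsWithStats(m)
for i in range(1,n):
    if s[i,4]>500: print(s[i],c[i])
cv2.imwrite("pics/wcrop1.png",cv2.resize(im[60:260,275:475],(600,600),interpolation=cv2.INTER_CUBIC))
E
```

```text
stud [ 0.5416 -0.0072  0.202 ]
pin [ 0.6178 -0.0007  0.175 ]
tab [0.5347 0.1109 0.2   ]
w1 [0.533  0.0222 0.205 ]
w2 [ 0.5629 -0.0497  0.205 ]
[ 291  133  116  114 7851] [341.20481467 192.07489492]
[ 165  140   83   42 2267] [205.01543891 160.87516542]
[ 168  184   80   38 1763] [208.06636415 203.75666478]
[518 208  42  39 999] [542.28628629 228.25525526]
```

View pics/wcrop1.png

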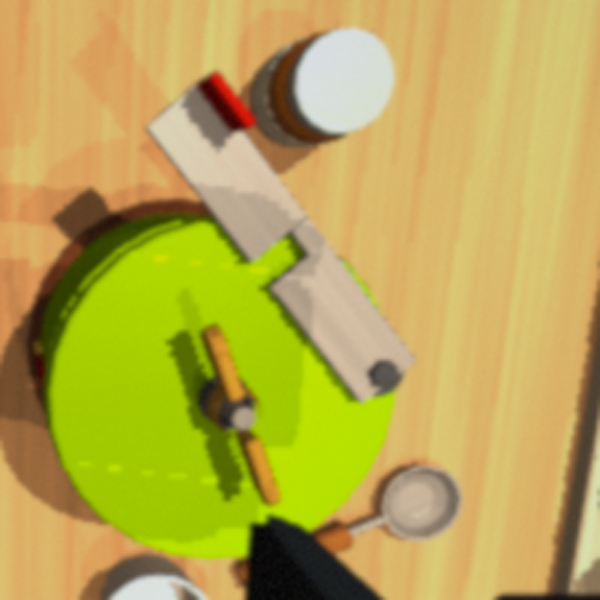

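Run:
```python
from h import *
k=dict(rot=ctrl.current_eef_rot(),pos=ctrl.current_tool_pos())
for n,uv,z in [("stud",(355.3,198.3),.202),("pin",(403.3,185.3),.175),("tab",(352.7,92.7),.2),("w1",(345.7,169.3),.205),("w2",(366.7,226.7),.205)]:
    print(n,plane("wrist",uv,z,**k).round(4))
```

```text
stud [ 0.5488 -0.014   0.202 ]
pin [ 0.6184 -0.0024  0.175 ]
tab [0.5378 0.1112 0.2   ]
w1 [0.5338 0.023  0.205 ]
w2 [ 0.5652 -0.0507  0.205 ]
```

The pictures agree: stud (0.549, −0.0135), pin (0.6185, −0.002), canister yaw about 9.4°, bar about 1.02 rad. The enlarged crop confirms that the big lime canister is the one with its bar swung out toward the amber jar. Next I swing the bar.

```bash
cat >> h.py <<'E'
STUD=np.array([.549,-.0135]);PIN=np.array([.6185,-.002]);YC=np.radians(9.4)
def barpose(b,d,z,r=.140):
    ph=YC+np.pi-b;u=np.array([np.cos(ph),np.sin(ph)]);n=np.array([u[1],-u[0]])
    return np.append(PIN+r*u+d*n,z),Rz(YC-b)
E
python3 - <<'E'
from h import *
print(ctrl.ik(*barpose(1.03,.055,.179)),ctrl.ik(*barpose(0,.03,.179)))
ctrl.command_gripper(0.0)
p,R=barpose(1.03,.055,.30);ctrl.goto(p,R)
p,R=barpose(1.03,.055,.179);print("down",ctrl.move_l(p,vel=.12,contact_N=15))
p,R=barpose(1.02,.034,.179);ctrl.move_l(p,vel=.08,ori=R)
f0=ctrl.current_contact_force()
for b in list(np.arange(.95,.10,-.1))+[.08,.05,.02,0,-.02,-.04,-.06,-.08]:
    p,R=barpose(b,.031,.179)
    s=ctrl.move_l(p,vel=.08 if b>.1 else .04,ori=R,contact_N=25 if b>.1 else 12)
    print(round(b,2),s,(ctrl.current_contact_force()-f0).round(1))
    if s: break
print(ctrl.current_t(),ctrl.current_tool_pos())
cv2.imwrite("pics/sc2.png",cv2.resize(ctrl.read_camera("scene")[120:290,200:370],(600,600)))
E
```

```text
[ 8.00241369e+00  2.72463395e+01  8.51598351e+01 -2.54444375e-14
  6.75938254e+01  5.76170666e+01] [-6.63030107e+00  1.88611743e+01  1.00182810e+02 -2.54444375e-14
  6.09560161e+01 -1.60303011e+01]
down False
0.95 False [0.9 0.1 1. ]
0.85 False [1.  0.4 0.2]
0.75 False [0.3 0.3 0.8]
0.65 False [1.2 0.5 0.6]
0.55 False [ 0.3  0.9 -0.2]
0.45 False [1.2 0.4 0.1]
0.35 False [ 0.4 -0.5 -0.7]
0.25 False [-0.  1.  0.]
0.15 False [ 0.4 -0.7 -0.1]
0.08 False [-0.  -0.1 -0.7]
0.05 False [-0.   1.2 -0.5]
0.02 False [0.9 0.3 0.3]
0 False [ 0.8  0.  -0.9]
-0.02 False [0.7 4.7 1. ]
-0.04 False [ 0.5 28.1  4.3]
-0.06 False [ 1.4 51.8  7.7]
-0.08 False [-0.  74.1 12. ]
11.6333 [0.47421122 0.00136172 0.17902139]
```

View pics/sc2.png

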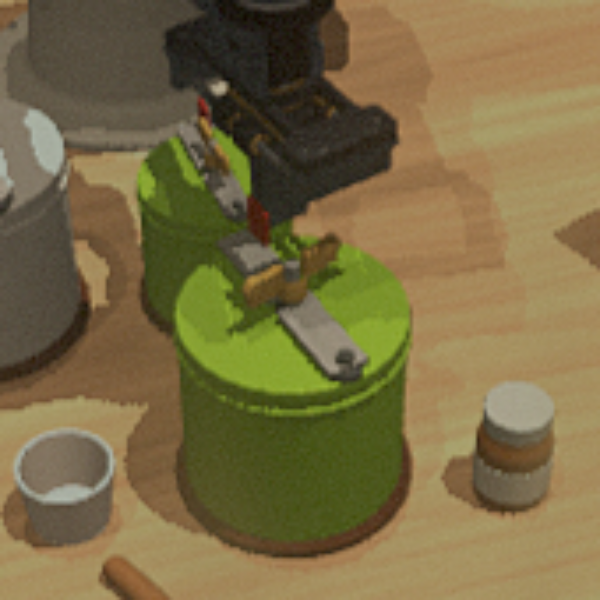

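The bar is home: firm resistance of 28 to 74 N at the stop, and the picture shows it across the lid against the stud. Next I back off and set the half-open fingers either side of the nut. Turning the wrist clockwise then makes each finger push one wing, with no pinch.

```bash
cat >> h.py <<'E'
def up(): 
    p=ctrl.current_tool_pos();ctrl.move_l([p[0],p[1],.25],vel=.2)
def tq(): return float(ctrl.current_wrist_torque()[2])
def spin(dq6):
    q=np.array(ctrl.current_q());q[5]+=dq6;ctrl.movej(q)
def insert(yaw):
    R=Rz(yaw)
    ctrl.goto(np.append(STUD,.25),R)
    return ctrl.move_l(np.append(STUD,.181),vel=.12,contact_N=8)
E
python3 - <<'E'
from h import *
p,R=barpose(-.04,.050,.179);ctrl.move_l(p,vel=.1)
up()
ctrl.command_gripper(.55);print(ctrl.current_grip_width(),ctrl.current_t())
print("ins",insert(np.radians(168)),ctrl.current_q().round(1),ctrl.current_tool_pos(),ctrl.current_t())
t0=tq()
for i in range(4):
    spin(20);print(round(tq()-t0,2),ctrl.current_contact_force().round(1),ctrl.current_q()[5].round(1),ctrl.current_t())
cv2.imwrite("pics/a.png",np.hstack([cv2.resize(ctrl.read_camera(c)[y:y+150,x:x+100],(400,600)) for c,x,y in(("scene",235,120),("side",245,130))]))
E
```

```text
0.5492410784345665 13.475
ins False [  -7.6   24.2   90.2    0.    65.5 -175.6] [ 0.54935676 -0.01351522  0.18154468] 16.6167
0.03 [-0.6  0.3  0.3] -155.9 17.0583
0.06 [0.1 0.4 0.1] -136.2 17.4917
0.05 [-0.8 -0.2  0.4] -116.6 17.925
0.04 [ 0.2 -0.2 -2.2] -97.0 18.3583
```

View pics/a.png

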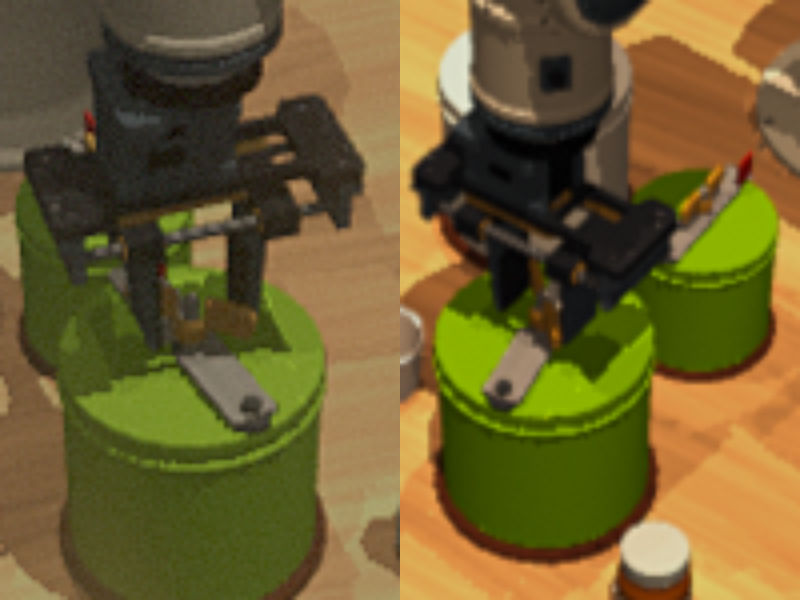

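The picture shows both fingers straddling the nut, and it has turned along with them at low force. I'll finish this stroke, then restroke in fine steps until the torque shows the stop.

```bash
cat >> h.py <<'E'
def stroke(end,step,lim=0.8):
    t0=tq();mx=0
    while ctrl.current_q()[5]<end-.5:
        spin(min(step,end-ctrl.current_q()[5]));d=tq()-t0;mx=max(mx,abs(d))
        if abs(d)>lim: print("STOP",round(d,2),ctrl.current_q()[5].round(1));return True
    print("end",ctrl.current_q()[5].round(1),"max",round(mx,2));return False
E
python3 - <<'E'
from h import *
q1=ctrl.current_q()[0]
r=stroke(173,20);print(ctrl.current_t())
if not r:
    up();print("ins",insert(np.radians(q1-173+180+18)),ctrl.current_q()[5],ctrl.current_t())
    r=stroke(100,10);print(ctrl.current_t())
E
```

```text
end 172.6 max 0.11
24.4583
ins False -25.005336432819053 28.6833
end 99.8 max 0.07
32.725
```

Run:
```python
from h import *
r=stroke(173,6);print(ctrl.current_t(),ctrl.current_contact_force().round(1))
if not r:
    q1=ctrl.current_q()[0]
    up();print("ins",insert(np.radians(q1-173+180+18)))
    r=stroke(100,6);print(ctrl.current_t())
```

```text
STOP 1.67 128.3
33.975 [ 1.3 -6.2 -1.7]
```

Run:
```python
from h import *
spin(3);print(round(tq(),2),ctrl.current_q()[5])
spin(-15);print(round(tq(),2))
up();p=ctrl.current_tool_pos();ctrl.move_l([p[0],p[1],.40],vel=.25);ctrl.goto([.45,0,.42],Rz(0))
k=dict(rot=ctrl.current_eef_rot(),pos=ctrl.current_tool_pos())
w=ctrl.read_camera("wrist");a=ctrl.read_camera("scene");b=ctrl.read_camera("side")
cv2.imwrite("pics/wrist9.png",w);cv2.imwrite("pics/scene9.png",a);cv2.imwrite("pics/side9.png",b)
f=lambda im,x,y:cv2.resize(im[y:y+150,x:x+100],(400,600),interpolation=cv2.INTER_CUBIC)
cv2.imwrite("pics/crop9.png",np.hstack([f(a,235,140),f(b,245,150)]))
d=np.abs(cv2.absdiff(w,cv2.imread("pics/wrist1.png"))).max(2)
print("wrist diff around jar/cup/scoop",[(int((d[y:y+50,x:x+50]>60).sum())) for x,y in((360,65),(305,245),(395,210))],ctrl.current_t())
```

```text
2.64 130.9264928771943
0.01
wrist diff around jar/cup/scoop [12, 1329, 103] 37.925
```

View pics/crop9.png

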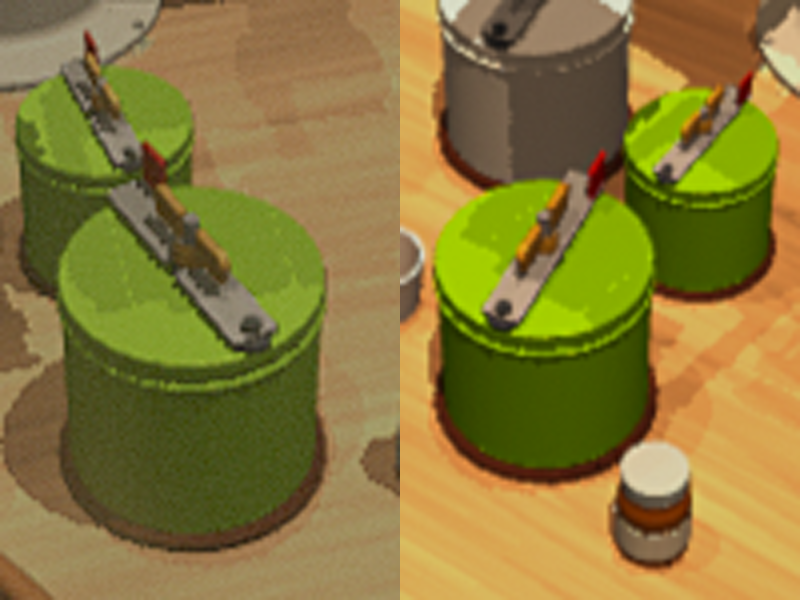

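View pics/wrist9.png

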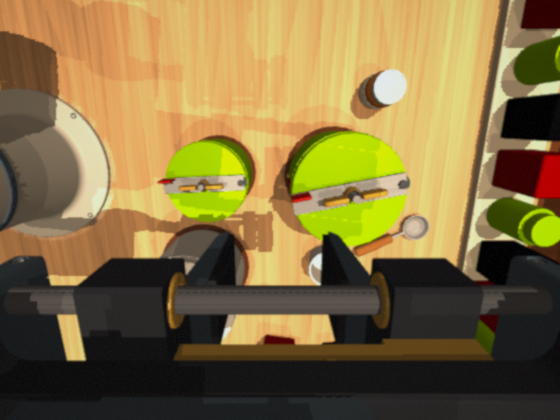

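The nut's wings now lie along the bar and the bar spans the lid against the stud. The jar and scoop are unmoved. The cup region differs because a finger covers it, so I'll check the loose things in the fixed views and then hand in.

Run:
```python
from h import *
for c in("scene","side"):
    d=cv2.absdiff(cv2.imread(f"pics/{c}1.png"),cv2.imread(f"pics/{c}9.png")).max(2)
    m=cv2.morphologyEx((d>50).astype(np.uint8),cv2.MORPH_OPEN,np.ones((3,3)))
    n,l,s,_=cv2.connectedComponentsWithStats(m);print(c,[x.tolist() for x in s[1:] if x[4]>15])
print(ctrl.current_contact_force().round(2),ctrl.current_t());ctrl.sign_off()
```

```text
scene [[271, 91, 19, 12, 117], [270, 176, 5, 6, 25], [325, 180, 8, 13, 67], [263, 186, 17, 12, 115], [285, 189, 10, 9, 53], [284, 206, 13, 17, 126], [299, 206, 16, 16, 164], [269, 208, 6, 5, 18]]
side [[292, 99, 32, 40, 317], [305, 102, 6, 6, 28], [288, 117, 6, 12, 68], [282, 193, 13, 18, 160], [267, 201, 11, 7, 65], [269, 209, 55, 24, 530], [309, 246, 6, 7, 41]]
[-0.27 -0.36 -0.4 ] 37.925
the job is handed in; nothing more can be done
```

The big lime canister is closed up and the job is handed in, at about 38 s of the 72 s allowed. `sign_off` reports no verdict, so the result rests on my own checks.

- **Bar:** I pushed the red tab with the shut fingers until the bar met its hard stop. The push force rose from about 5 N to 74 N. The later pictures show the bar straight across the lid against the stud.
- **Wing nut:** Only after that did I turn the nut clockwise. I used two strokes, with the half-open fingers either side of it so that each finger pushed one wing and nothing was pinched. It turned about 465° by my estimate, at 0.1 N·m or less. At the hard stop the torque rose to 1.7 N·m, then 2.6 N·m when I pressed further, and I backed off. The final pictures show the wings lying along the bar.
- **Loose things:** Comparing the fixed views before and after, the only changes were on the canister (bar, nut and their shadows), the arm, and one small patch near the canister in the side view. I took that patch to be the old shadow of the tab. The final force on the tool was about 0.6 N, so the robot is touching nothing.

Two checks did not go as planned:
- **Contact stop:** The stop set at 12 N never triggered during the last short pushes on the bar, so it was pressed to 74 N. That is below the 120 N wrist limit.
- **Cup in the wrist view:** The before-and-after comparison flagged the cup because a finger was in front of it. The scene view, which shows the whole cup, had no change there.

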